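# Pin back the belt sander's sprung tension arm

### The arm

A 6-joint arm with a two-finger parallel gripper is mounted at the origin on the work surface. World frame = base frame: x ahead of the robot, y to its left, z up, the work surface at z = 0. Lengths are in m, angles in rad, forces in N, time in s.
With the tool pointing down it reaches from about 0.35 to 0.775 m from the base axis. Payload 7.3 kg.
Tool frame: the origin (TCP) lies midway between the tips of the shut fingers; the grasp point (between the pads) lies 19 mm behind it (robot.grip_depth is the z of the grasp point in the tool frame, in m); z points along the fingers, y is the line along which they close (so a half turn about z gives the same grasp; the last joint's range is limited). The gripper opens to 92 mm and grips with 3 to 60 N. Pads are 19 mm wide; open, the fingers measure 130 mm over their backs; the gripper's body (75 mm by 190 mm) begins 47 mm behind the grasp point.
Start: joints at [-1.486, 0.342, 1.524, -0, 1.275, -0.146], TCP at [0.12, -0.511, 0.227] pointing down, gripper open.
Joint ranges: [-2.53, 2.53], [-0.77, 2.02], [0.04, 2.7], [-1, 4.14], [0.28, 2.66], [-3.11, 3.11]. Speed limits (rad/s): [2.57, 2.57, 3.14, 3.14, 3.14, 3.14].

### API

Orientations are given as [roll, pitch, yaw] about the fixed x, y, z axes, in that order (R = Rz(yaw) Ry(pitch) Rx(roll)).
In Python, from cell import robot, viewer gives the robot as it stands.
- The arm moves only by the tool step_arm, never from a script. Its argument "increments" is a list of rows, each an object with "delta_pos": the shift along the tool's x, y, z in cm, a list of three; "dr": the turn, a rotation vector about the tool's x, y, z in degrees, a list of three; "fingers": the closure, from -1 (fully open) to 1 (shut), so that 0 is half open. In form: [{"delta_pos": [tx, ty, tz], "dr": [wx, wy, wz], "fingers": fingers}, ...]. A call has exactly 5 rows; each row is the pose to reach, as a shift and turn from the pose commanded when the call began, along the tool's axes at that moment; what a row does not reach only later rows make up. A row lasts 1/8 s, in which the tool goes at most 62.5 mm and 10.7 degrees, less where a joint would pass 70% of its speed; a pose out of reach is approached as far as the arm can. A call with a gripper value outside its range is refused whole. The fingers move at their own pace and stop on an object; "newtons" is the grip in N (left out, the last holds). Time passes only in rows, so rows that repeat a pose let the fingers close, or fill a call up. It gives the time, the measured TCP pose, the force, the opening and the grip force at its end, in the units of the state.
- robot.observe(): the state, without advancing time (a new reading comes with each control period).
- viewer.read_camera(name): name is "scene" or "top" or "wrist"; returns the picture (384x512x3 uint8, red, green, blue); there is no depth.
- viewer.camera_params(name): a dict with "K" (3x3 intrinsics, pixels), "k1" (the pictures are not rectified: a ray, as slopes to the right and down, at radius r is drawn at 1 + k1 r^2 times it, then the intrinsics apply), "T" (4x4, takes a point from camera to world coordinates). Camera axes: x right, y down, z forward; pixel columns grow to the right and rows downward; lengths in m; the calibration is good to about 2 mm. A picture is of the moment at which its call begins: read the wrist's pose just before it. camera_params takes no time and is no camera call; for the wrist camera it gives the pose at the moment of the call.
- robot.hand_in(): hands the job in; it is judged then, once.
The state is a dict: "time": time; "qpos": joint angles; "qvel": joint speeds; "joint_efforts": joint torques, N m; "tool_pos": TCP position; "tool_rot": TCP orientation; "contact_force": force on the tool from outside, world axes, zero at the start; "torque": the same for the moment, N m; "opening": finger opening in m; "grip_force": force on a finger pad.
Only numpy, scipy, OpenCV 4.12 (cv2) and the standard library are available. Lean on these libraries where they do the work, as an engineer would, in place of code of your own. Each camera call takes 0.05 s, during which the arm holds its last target. There are 200 camera calls.

### The job

Get the edge sander ready for a new belt: put the red-handled lock pin through the eye of the yellow tension arm, swing the arm back towards the switch side of the machine against its spring, and push the pin fully home in the lock hole of the plate underneath so that it holds the arm back when you let go. Do not let the arm snap back, and do not disturb the other things on the table.

Things in the scene. Friction and masses are not known exactly. Their poses are not given: they have to be found in the camera images.
- sander: Bench edge sander, fixed, belt off: green housing, aluminium deck 290 x 490 mm, its top 100 mm above the table. Origin at table height under its middle; x axis from the switch side to the platen side (at yaw 0 away from the robot), y along the 490 mm. Drums and upright platen on the +x half rise to 205 mm; the deck from the arm to the switch side (-x) is clear.
- tension_arm (a joint): Angle (rad) of the yellow tension arm on its vertical pivot. 0 = on its stop (start); grows as the long tail swings to the switch side (anticlockwise from above); hard stop 0.70. A spring returns it to 0: about 4 N at the eye at rest, 6.5 to 8 N where it locks. The arm is 10 mm thick: top 132 mm, underside 122 mm above the table. Other end: an idler drum.
- tension_pivot (a point): Point on the tension arm's pivot axis, at the height of the arm's top face (132 mm). A bolt and coil spring stand 45 mm above the arm there.
- tension_eye (a point): Centre of the arm's eye, at the arm's top face (132 mm): a vertical through hole 15.6 mm in diameter, slightly chamfered, in the 36 mm wide end of the tail, 130 mm from the pivot. It swings with the arm; at 0 it lies straight to the sander's +y of the pivot.
- plate_top (a point): On the pivot axis, at the top face (120 mm) of the dark steel index plate, 2 mm under the arm and all along the eye's path. Its one lock hole, brass-ringed, 15.6 mm wide, 20 mm deep, lies on the eye's circle. The plate swivels, so the eye meets the hole anywhere from 0.32 to 0.56 rad: in plain view at the start but not measured, later hidden by the arm. Feel for it with the pin's nose.
- lock_pin: Loose lock pin, 88 mm long, 100 to 170 g, nose down in the tool block. Origin at the nose tip, z up along the pin. Steel shank 14 mm in diameter, 32 mm long, its last 5 mm tapering to 9 mm; collar 24 mm wide (32 to 38 mm from the tip); flat red grip 50 mm tall, 18 mm thick along the pin's x, 34 mm wide along its y. Nose on the index plate: collar 20 mm above the arm; home: collar on the arm.
- pin_grip (a point): Point on the pin's axis 58 mm from its tip, where the red grip is best held across its 18 mm; it lies 71 mm above the table at the start. Swinging the arm, the spring's pull makes the held pin lean, its nose trailing the fingers by up to about 6 mm; the arm's angle tells where the nose really is.
- pin_shoulder (a point): Point on the pin's axis at the underside of its collar, 32 mm from the tip.
- tool_block: Fixed drilled timber block 60 x 130 mm, 45 mm high, origin at the centre of its underside. The pin stands in a loose 18 mm hole 32 mm from the middle towards -y, its collar on the top; two stubby tools with handles up to 107 mm above the table stand at +28 and +52 mm in y.
- sanding_block: Loose cork sanding block with a green face, 64 x 107 x 36 mm, origin under its centre. Bystander.
- mug: Loose blue mug, 82 mm across, 92 mm high, origin under its centre. Bystander.
- glue_bottle: Loose white glue bottle with an orange cap, 62 mm across, 170 mm high, origin under its centre. Bystander.
- dust_brush: Loose hand brush 200 mm long lying flat, origin under its middle. Bystander.
- wood_panel: Loose half-finished wooden panel, about 290 x 130 x 18 mm, lying flat. Bystander.
- bar_clamp: Loose bar clamp with red jaws and a wooden handle, about 260 x 90 mm, lying flat. Bystander.
- pencil_tin: Loose steel tin with three pencils, 68 mm across, 156 mm high, origin under its centre. Bystander.

How it is judged:
At the end, for the whole second after the job is handed in: The tension arm is held back at more than 0.28 rad by the pin alone, at rest; the pin stands in the arm's eye (axis within 6 mm of the eye's centre, tilted less than 0.2 rad) with its collar within 4 mm of the arm's top face, so its shank is well down in the lock hole (value of joint tension_arm above 0.28 rad and z of pin_shoulder in the frame of tension_eye between -0.004 and 0.004 m and horizontal distance between pin_shoulder and tension_eye below 0.006 m and angle between lock_pin's own z axis and vertical below 0.2 rad and velocity of joint tension_arm between -0.05 and 0.05 rad/s and linear speed of lock_pin below 0.02 m/s); the robot touches nothing.
It fails at once if the arm snaps back: it swings towards its stop faster than 4 rad/s (velocity of joint tension_arm below -4 rad/s).
It fails at once if another thing on the table is moved by more than 30 mm (distance of any of sanding_block, mug, glue_bottle, dust_brush, wood_panel, bar_clamp, pencil_tin from where it was at the start of the episode above 0.03 m).
It also fails if it takes over 54 s, if anything falls off the work surface, if the arm or the gripper's body presses on something with over 40 N, if the wrist force passes 120 N, or if a joint passes its speed limit or range.

## Working session

There is one attempt and no reset: what is moved stays moved. The work goes in short steps, Python scripts to look and compute and a tool call to move; the robot and the scene stay as the last step left them, time stands still between calls to the robot, and variables do not carry over. Pictures are saved under pics/ and viewed, at most 10 in all, crops included, and the job is handed in when it is done.

Besides the shell and the picture viewer there is one more tool, called after "Request:" by a JSON object that holds its "op" and its "data", one argument or row to a line. step_arm: Moves the arm, as the interface text tells. Its arguments: {"type":"object","properties":{"increments":{"type":"array"},"newtons":{"type":"number"}},"required":["increments"]}

```bash
mkdir -p pics; ls; cat > h.py <<'E'
import numpy as np, cv2
from cell import robot, viewer
def ray(name,u,v,P=None):
    P=P or viewer.camera_params(name);K=np.array(P["K"]);T=np.array(P["T"]);k=P["k1"]
    x=(u-K[0,2])/K[0,0];y=(v-K[1,2])/K[1,1];rd=np.hypot(x,y);r=rd
    for _ in range(20): r=rd/(1+k*r*r)
    s=r/rd if rd>0 else 1
    return T[:3,3],T[:3,:3]@np.array([x*s,y*s,1])
def onz(name,u,v,z,P=None):
    o,d=ray(name,u,v,P);return o+d*(z-o[2])/d[2]
def proj(name,p,P=None):
    P=P or viewer.camera_params(name);K=np.array(P["K"]);T=np.array(P["T"])
    c=T[:3,:3].T@(np.array(p)-T[:3,3]);x,y=c[:2]/c[2];f=1+P["k1"]*(x*x+y*y)
    return np.array([K[0,0]*x*f+K[0,2],K[1,1]*y*f+K[1,2]])
def snap(name,fn):
    im=cv2.cvtColor(np.array(viewer.read_camera(name)),cv2.COLOR_RGB2BGR);cv2.imwrite('pics/'+fn+'.png',im);return im
E
python3 - <<'E'
from h import *
a=snap('top','top0');b=snap('scene','scene0')
cv2.imwrite('pics/both.png',np.vstack([a,b])[:, :] if 0 else a)
for n in('top','scene'):print(viewer.camera_params(n))
print(robot.observe(), robot.grip_depth)
E
```

```text
pics
{'K': array([[470.40228742,   0.        , 260.40935473],
       [  0.        , 470.40228742, 186.99707129],
       [  0.        ,   0.        ,   1.        ]]), 'k1': 0.04742702895685774, 'T': array([[-3.65791065e-03, -9.78613037e-01,  2.05677280e-01,
         1.46445487e-01],
       [-9.99992548e-01,  3.32589641e-03, -1.95995302e-03,
         2.33965765e-03],
       [ 1.23397425e-03, -2.05682917e-01, -9.78617911e-01,
         1.76558233e+00],
       [ 0.00000000e+00,  0.00000000e+00,  0.00000000e+00,
         1.00000000e+00]])}
{'K': array([[416.67780289,   0.        , 264.6326514 ],
       [  0.        , 416.67780289, 192.63327912],
       [  0.        ,   0.        ,   1.        ]]), 'k1': 0.027342680673517538, 'T': array([[-0.44139821,  0.62980581, -0.63914964,  1.49275076],
       [ 0.89714827,  0.29617427, -0.32772821,  0.53825662],
       [-0.01710545, -0.71807064, -0.69575999,  1.20097483],
       [ 0.        ,  0.        ,  0.        ,  1.        ]])}
{'time': 0.1, 'qpos': array([-1.48599707e+00,  3.42647607e-01,  1.52492109e+00,  9.34928707e-06,
        1.27540630e+00, -1.45998870e-01]), 'qvel': array([ 0.00047361, -0.00283532, -0.00186335, -0.00071597,  0.00140619,
       -0.0006054 ]), 'joint_efforts': array([ 1.41577493e-03, -4.32004380e+01, -2.44694084e+01,  7.19099189e-02,
        5.25669276e-02, -5.29134206e-05]), 'tool_pos': array([ 0.12008996, -0.51070583,  0.22611743]), 'tool_rot': array([-3.14022631e+00, -2.09950499e-04,  2.30795257e-01]), 'contact_force': array([-0.33348257, -0.65274526, -0.62740469]), 'torque': array([0.01367698, 0.03846991, 0.01312418]), 'grip_force': 0.0, 'opening': 0.0915569142506662} -0.0188
```

View pics/top0.png

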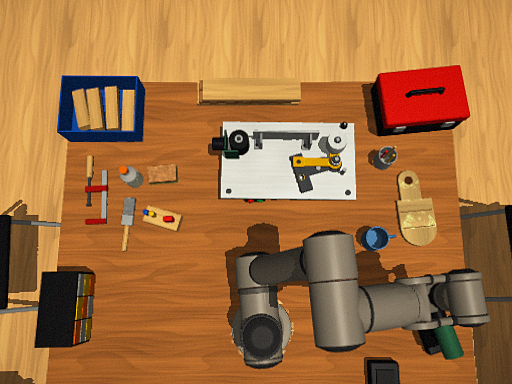

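View pics/scene0.png

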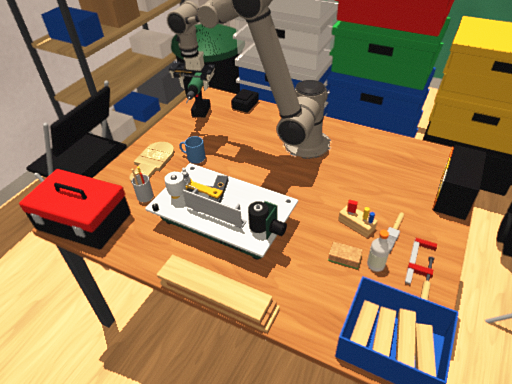

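The top view shows the sander (deck centre about (288,161), yellow arm with its eye near (297,161) and pivot near (335,162)). The tool block is at (162,217), with the red pin at about (168,218). The scene view agrees. Next I'll zoom in on both regions.

```bash
python3 - <<'E'
from h import *
a=cv2.imread('pics/top0.png')
c=cv2.resize(a[115:205,215:365],None,fx=5,fy=5,interpolation=cv2.INTER_CUBIC)
d=cv2.resize(a[195:240,130:190],None,fx=5,fy=5,interpolation=cv2.INTER_CUBIC)
o=np.zeros((450,750,3),np.uint8);o[:]=c;
o2=np.zeros((600,750,3),np.uint8);o2[:375]=cv2.resize(c,(625,375)).copy() if 0 else 0
cv2.imwrite('pics/c.png',c[:, :])
hsv=cv2.cvtColor(a,cv2.COLOR_BGR2HSV)
red=((hsv[...,0]<6)|(hsv[...,0]>174))&(hsv[...,1]>150)&(hsv[...,2]>80)
m=np.zeros_like(red);m[200:235,140:190]=1
v,u=np.nonzero(red&m);print('pin',u.mean(),v.mean(),len(u),onz('top',u.mean(),v.mean(),.095))
ye=(abs(hsv[...,0].astype(int)-24)<6)&(hsv[...,1]>170)&(hsv[...,2]>120);m[:]=0;m[140:185,280:350]=1
v,u=np.nonzero(ye&m);print('arm',u.min(),u.max(),v.min(),v.max())
for n,(u,v) in dict(d1=(222,122),d2=(354,122),d3=(356,199),d4=(220,197)).items():print(n,onz('top',u,v,.1))
E
```

```text
pin 167.80392156862746 218.37254901960785 51 [0.38419638 0.33008234 0.095     ]
arm 293 341 153 177
d1 [0.74414354 0.14103087 0.1       ]
d2 [ 0.7421722  -0.34974641  0.1       ]
d3 [ 0.45127144 -0.34425784  0.1       ]
d4 [0.46019712 0.14462385 0.1       ]
```

View pics/c.png

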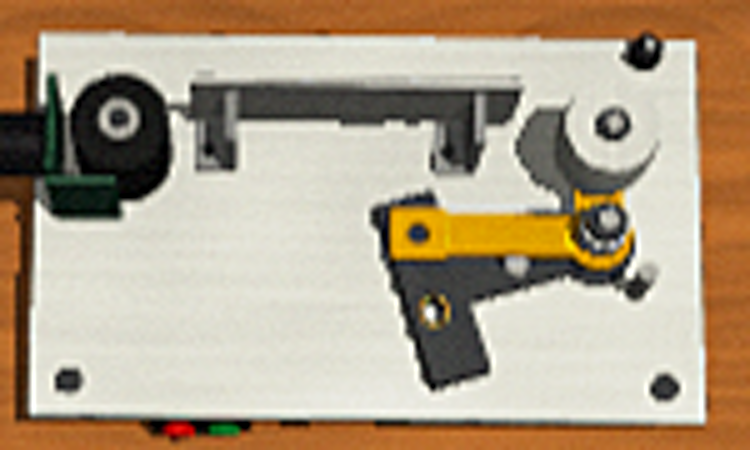

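```bash
cat >> h.py <<'E'
from scipy.spatial.transform import Rotation as Ro
def goto(p,yaw,pos=None,rot=None):
    s=robot.observe();pos=s['tool_pos'] if pos is None else pos;rot=s['tool_rot'] if rot is None else rot
    R=Ro.from_euler('xyz',rot);t=Ro.from_euler('xyz',[np.pi,0,yaw])
    return (R.inv().apply(np.array(p)-pos)*100).round(2),np.degrees((R.inv()*t).as_rotvec()).round(2)
def st():
    s=robot.observe();return {k:np.round(s[k],4) for k in('time','tool_pos','tool_rot','contact_force','torque','opening','grip_force')}
E
python3 - <<'E'
from h import *
P=onz('top',335,162,.15);E=onz('top',298.6,161.4,.132);H=onz('top',301.8,177.2,.12)
print(P,E,H)
print(goto([.40,-.30,.27],.23),goto([.45,-.1,.27],.23),goto([.45,.12,.27],.23),goto([.37,.30,.22],.23))
T=np.array(viewer.camera_params('wrist')['T']);s=robot.observe();R=Ro.from_euler('xyz',s['tool_rot'])
print(R.inv().apply(T[:3,3]-s['tool_pos']),R.inv().as_matrix()@T[:3,:3],viewer.camera_params('wrist')['K'])
E
```

```text
[ 0.57564891 -0.26565898  0.15      ] [ 0.58317026 -0.13831779  0.132     ] [ 0.52772822 -0.1496543   0.12      ]
(array([ 32.07, -14.11,  -4.36]), array([-0.08, -0.01,  0.05])) (array([ 41.51, -32.44,  -4.34]), array([-0.08, -0.01,  0.05])) (array([ 46.54, -53.86,  -4.3 ]), array([-0.08, -0.01,  0.05])) (array([ 42.87, -73.2 ,   0.72]), array([-0.08, -0.01,  0.05]))
[ 0.0789367   0.0002551  -0.15804465] [[ 5.06383707e-04 -9.56731737e-01 -2.90971007e-01]
 [ 9.99999554e-01  2.52599360e-04  9.09759564e-04]
 [-7.96896758e-04 -2.90971338e-01  9.56731438e-01]] [[341.95847084   0.         259.00369378]
 [  0.         341.95847084 196.06111715]
 [  0.           0.           1.        ]]
```

Request:
{"op": "step_arm", "data": {
  "increments": [
    {"delta_pos": [10,-2,-7],"dr": [0,0,0],"fingers": -1},
    {"delta_pos": [44,-21,-7],"dr": [0,0,0],"fingers": -1},
    {"delta_pos": [44,-21,-7],"dr": [0,0,0],"fingers": -1},
    {"delta_pos": [44,-21,-7],"dr": [0,0,0],"fingers": -1},
    {"delta_pos": [44,-21,-7],"dr": [0,0,0],"fingers": -1}
  ]
}}

```text
time: 0.72
tool_pos: [0.358, -0.3266, 0.2818]
tool_rot: [-3.141, 0.0, 0.231]
contact_force: [0.8, -1.3, 0.1]
opening: 0.0917
grip_force: 0.0
```

```bash
python3 - <<'E'
from h import *
print(st(),goto([.48,-.18,.30],.15))
E
```

```text
{'time': np.float64(0.725), 'tool_pos': array([ 0.358 , -0.3266,  0.2818]), 'tool_rot': array([-3.1414e+00,  2.0000e-04,  2.3050e-01]), 'contact_force': array([ 0.8222, -1.2768,  0.1325]), 'torque': array([ 0.0332,  0.0069, -0.028 ]), 'opening': np.float64(0.0917), 'grip_force': np.float64(0.0)} (array([ 15.23, -11.48,  -1.82]), array([-0.01,  0.01,  4.61]))
```

Request:
{"op": "step_arm", "data": {
  "increments": [
    {"delta_pos": [15,-11.5,-1.8],"dr": [0,0,4],"fingers": -1},
    {"delta_pos": [15,-11.5,-1.8],"dr": [0,0,4],"fingers": -1},
    {"delta_pos": [15,-11.5,-1.8],"dr": [0,0,4],"fingers": -1},
    {"delta_pos": [15,-11.5,-1.8],"dr": [0,0,4],"fingers": -1},
    {"delta_pos": [15,-11.5,-1.8],"dr": [0,0,4],"fingers": -1}
  ]
}}

```text
time: 1.35
tool_pos: [0.4762, -0.1819, 0.2993]
tool_rot: [-3.141, 0.001, 0.162]
contact_force: [-0.7, -0.3, -1.2]
opening: 0.092
grip_force: 0.0
```

```bash
python3 - <<'E'
from h import *
import pickle
P=viewer.camera_params('wrist');pickle.dump(P,open('P1.pkl','wb'))
a=snap('wrist','w1');print(st())
for p in([.583,-.138,.132],[.528,-.15,.12]):print(proj('wrist',p,P))
print(goto([.47,.1,.28],.23),goto([.35,.31,.20],.23))
E
```

```text
{'time': np.float64(1.4), 'tool_pos': array([ 0.4758, -0.1826,  0.2994]), 'tool_rot': array([-3.1414e+00,  1.1000e-03,  1.6040e-01]), 'contact_force': array([-0.9702,  0.8809, -0.4193]), 'torque': array([-0.0023,  0.0014, -0.0213]), 'opening': np.float64(0.0919), 'grip_force': np.float64(0.0)}
[229.05122034  53.12219037]
[234.49490144 116.65291742]
(array([  3.94, -27.99,   1.94]), array([-0.01,  0.06, -3.99])) (array([ -4.55, -50.64,   9.95]), array([-0.01,  0.06, -3.99]))
```

View pics/w1.png

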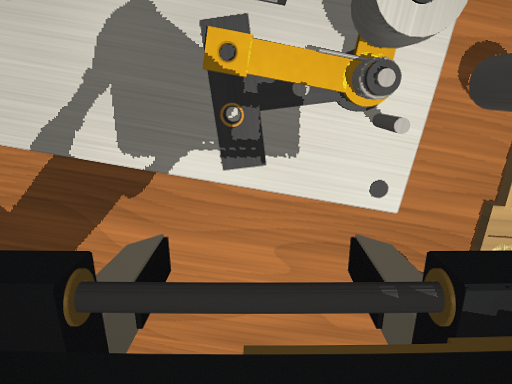

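The wrist view shows the eye at (228,51), the brass-ringed hole at (232,115) and the pivot bolt top at (386,76).

```bash
python3 - <<'E'
from h import *
import pickle
P=pickle.load(open('P1.pkl','rb'))
E=onz('w',228,51.5,.132,P);H=onz('w',232,115,.12,P);B=onz('w',386,76,.177,P)
print(E,H,B,np.hypot(*(E-B)[:2]),np.hypot(*(H-B)[:2]))
a=lambda v:np.arctan2(v[1],v[0]);print(a(E-B),a(H-B),a(H-B)-a(E-B))
E
```

```text
[ 0.58419094 -0.13689055  0.132     ] [ 0.52916071 -0.14740312  0.12      ] [ 0.58279433 -0.2655436   0.177     ] 0.12866063173092035 0.1297448943477561
1.5599411068821476 1.99695651690119 0.4370154100190424
```

Request:
{"op": "step_arm", "data": {
  "increments": [
    {"delta_pos": [2,-14,-1],"dr": [0,0,-2],"fingers": -1},
    {"delta_pos": [4,-26,-1],"dr": [0,0,-4],"fingers": -1},
    {"delta_pos": [4,-26,-1],"dr": [0,0,-4],"fingers": -1},
    {"delta_pos": [4,-26,-1],"dr": [0,0,-4],"fingers": -1},
    {"delta_pos": [-4,-50,5],"dr": [0,0,-4],"fingers": -1}
  ]
}}

```text
time: 2.02
tool_pos: [0.4482, 0.1228, 0.2959]
tool_rot: [3.141, -0.002, 0.228]
contact_force: [0.1, 0.7, -0.9]
opening: 0.092
grip_force: 0.0
```

```bash
python3 - <<'E'
from h import *
print(st(),goto([.34,.31,.20],.23))
E
```

```text
{'time': np.float64(2.025), 'tool_pos': array([0.4482, 0.1228, 0.2959]), 'tool_rot': array([ 3.1412e+00, -2.4000e-03,  2.2790e-01]), 'contact_force': array([ 0.0899,  0.67  , -0.8682]), 'torque': array([ 0.0141,  0.0138, -0.0072]), 'opening': np.float64(0.092), 'grip_force': np.float64(0.0)} (array([ -6.34, -20.68,   9.57]), array([ 0.02, -0.14, -0.12]))
```

Request:
{"op": "step_arm", "data": {
  "increments": [
    {"delta_pos": [-7,-20.5,7],"dr": [0,0,0],"fingers": -1},
    {"delta_pos": [-7,-20.5,7],"dr": [0,0,0],"fingers": -1},
    {"delta_pos": [-7,-20.5,7],"dr": [0,0,0],"fingers": -1},
    {"delta_pos": [-7,-20.5,7],"dr": [0,0,0],"fingers": -1},
    {"delta_pos": [-7,-20.5,7],"dr": [0,0,0],"fingers": -1}
  ]
}}

```text
time: 2.65
tool_pos: [0.3313, 0.3059, 0.2247]
tool_rot: [3.141, 0.002, 0.232]
contact_force: [0.9, -0.4, 0.1]
opening: 0.0915
grip_force: 0.0
```

```bash
python3 - <<'E'
from h import *
import pickle
P=viewer.camera_params('wrist');pickle.dump(P,open('P2.pkl','wb'))
a=snap('wrist','w2');print(st())
print(proj('w',[.384,.33,.113],P),proj('w',[.384,.33,.06],P))
E
```

```text
{'time': np.float64(2.7), 'tool_pos': array([0.3324, 0.3052, 0.2253]), 'tool_rot': array([3.1406e+00, 9.0000e-04, 2.3100e-01]), 'contact_force': array([0.0788, 0.465 , 0.4897]), 'torque': array([-0.0012, -0.022 , -0.0264]), 'opening': np.float64(0.0915), 'grip_force': np.float64(0.0)}
[243.63113362 121.72198821] [246.01267316 116.86407863]
```

View pics/w2.png

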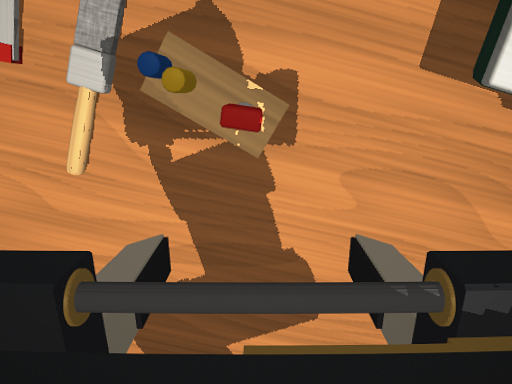

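The wrist view shows the red grip at about (242,118), its long side almost horizontal. The blue and yellow tools sit at (153,65) and (178,80). So I need to close roughly along world x, which means turning the tool about 90°.

```bash
python3 - <<'E'
from h import *
import pickle
P=pickle.load(open('P2.pkl','rb'));a=cv2.imread('pics/w2.png');h=cv2.cvtColor(a,cv2.COLOR_BGR2HSV)
m=(((h[...,0]<6)|(h[...,0]>174))&(h[...,1]>150)&(h[...,2]>100)).astype(np.uint8);m[:, :200]=0;m[:, 280:]=0;m[150:]=0
c=max(cv2.findContours(m,0,2)[0],key=cv2.contourArea).reshape(-1,2)
w=np.array([onz('w',u,v,.101,P)[:2] for u,v in c])
r=cv2.minAreaRect((w*1000).astype(np.float32));b=cv2.boxPoints(r);print(r)
e=b-np.roll(b,1,0);L=e[np.argmax(np.linalg.norm(e,axis=1))];ax=np.arctan2(L[1],L[0])%np.pi;print('long axis',ax)
# tool x along long axis => yaw=ax
X=np.array(r[0])/1000
print(goto([*X,.16],ax),goto([*X,.052],ax))
E
```

```text
((386.0896301269531, 333.066162109375), (19.04305648803711, 32.830421447753906), 4.362565517425537)
long axis 1.6469371
(array([ 5.87, -1.49,  6.53]), array([ 1.000e-02,  8.000e-02, -8.113e+01])) (array([ 5.88, -1.5 , 17.33]), array([ 1.000e-02,  8.000e-02, -8.113e+01]))
```

Request:
{"op": "step_arm", "data": {
  "increments": [
    {"delta_pos": [1,0,1],"dr": [0,0,-10],"fingers": -0.3},
    {"delta_pos": [3,-0.5,2],"dr": [0,0,-20],"fingers": -0.3},
    {"delta_pos": [4,-1,4],"dr": [0,0,-30],"fingers": -0.3},
    {"delta_pos": [5.9,-1.5,6],"dr": [0,0,-40],"fingers": -0.3},
    {"delta_pos": [5.9,-1.5,6],"dr": [0,0,-50],"fingers": -0.3}
  ]
}}

```text
time: 3.32
tool_pos: [0.3884, 0.332, 0.1644]
tool_rot: [-3.141, 0.002, 1.105]
contact_force: [-0.5, 0.4, 1.1]
opening: 0.0599
grip_force: 0.0
```

Request:
{"op": "step_arm", "data": {
  "increments": [
    {"delta_pos": [0,0,0],"dr": [0,0,-10],"fingers": -0.3},
    {"delta_pos": [0,0,0],"dr": [0,0,-20],"fingers": -0.3},
    {"delta_pos": [0,0,0],"dr": [0,0,-31],"fingers": -0.3},
    {"delta_pos": [0,0,0],"dr": [0,0,-31],"fingers": -0.3},
    {"delta_pos": [0,0,0],"dr": [0,0,-31],"fingers": -0.3}
  ]
}}

```text
time: 3.95
tool_pos: [0.3873, 0.3331, 0.1659]
tool_rot: [3.141, 0.0, 1.639]
contact_force: [-0.3, 0.1, 0.6]
opening: 0.0595
grip_force: 0.0
```

```bash
python3 - <<'E'
from h import *
import pickle
P=viewer.camera_params('wrist')
a=snap('wrist','w3');h=cv2.cvtColor(a,cv2.COLOR_BGR2HSV)
m=(((h[...,0]<6)|(h[...,0]>174))&(h[...,1]>150)&(h[...,2]>100)).astype(np.uint8)
c0=proj('w',[.386,.333,.101],P);print(c0)
for c in cv2.findContours(m,0,2)[0]:
    if cv2.contourArea(c)<60: continue
    w=np.array([onz('w',u,v,.101,P)[:2] for u,v in c.reshape(-1,2)])
    print(cv2.boundingRect(c),cv2.minAreaRect((w*1000).astype(np.float32)))
print(st(),goto([.386,.333,.053],1.647))
E
```

```text
[256.84580846 210.80563027]
(242, 172, 26, 60) ((384.0767822265625, 339.06072998046875), (16.95183753967285, 42.585609436035156), 4.3328962326049805)
{'time': np.float64(4.0), 'tool_pos': array([0.387 , 0.3334, 0.1659]), 'tool_rot': array([3.1412, 0.    , 1.6401]), 'contact_force': array([-1.0606,  0.9376,  0.3202]), 'torque': array([-0.0058, -0.1492,  0.0055]), 'opening': np.float64(0.0594), 'grip_force': np.float64(0.0)} (array([-0.03, -0.11, 11.29]), array([ 0.02,  0.  , -0.39]))
```

View pics/w3.png

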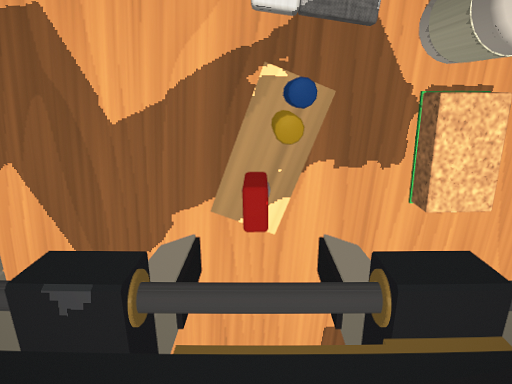

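The red grip's top face is centred at about (256,211), as predicted, so the fingers are lined up. I'll descend.

Request:
{"op": "step_arm", "data": {
  "increments": [
    {"delta_pos": [0,0,5],"dr": [0,0,0],"fingers": -0.3},
    {"delta_pos": [0,0,9],"dr": [0,0,0],"fingers": -0.3},
    {"delta_pos": [0,0,11.3],"dr": [0,0,0],"fingers": -0.3},
    {"delta_pos": [0,0,11.3],"dr": [0,0,0],"fingers": -0.3},
    {"delta_pos": [0,0,11.3],"dr": [0,0,0],"fingers": -0.3}
  ]
}}

```text
time: 4.62
tool_pos: [0.387, 0.3344, 0.0536]
tool_rot: [3.14, -0.001, 1.644]
contact_force: [0.6, -0.8, 0.7]
opening: 0.0597
grip_force: 0.0
```

Request:
{"op": "step_arm", "data": {
  "newtons": 40,
  "increments": [
    {"delta_pos": [0,0,0],"dr": [0,0,0],"fingers": 1},
    {"delta_pos": [0,0,0],"dr": [0,0,0],"fingers": 1},
    {"delta_pos": [0,0,0],"dr": [0,0,0],"fingers": 1},
    {"delta_pos": [0,0,0],"dr": [0,0,0],"fingers": 1},
    {"delta_pos": [0,0,0],"dr": [0,0,0],"fingers": 1}
  ]
}}

```text
time: 5.25
tool_pos: [0.3861, 0.3341, 0.0527]
tool_rot: [-3.141, 0.0, 1.644]
contact_force: [0.1, 0.7, 1.4]
opening: 0.0182
grip_force: 40.0
```

Request:
{"op": "step_arm", "data": {
  "increments": [
    {"delta_pos": [0,0,-3],"dr": [0,0,0],"fingers": 1},
    {"delta_pos": [0,0,-8],"dr": [0,0,0],"fingers": 1},
    {"delta_pos": [0,0,-14],"dr": [0,0,0],"fingers": 1},
    {"delta_pos": [0,0,-20],"dr": [0,0,0],"fingers": 1},
    {"delta_pos": [0,0,-23],"dr": [0,0,0],"fingers": 1}
  ]
}}

```text
time: 5.88
tool_pos: [0.3869, 0.3345, 0.2861]
tool_rot: [3.137, -0.002, 1.645]
contact_force: [-0.0, 1.0, -2.1]
opening: 0.0177
grip_force: 40.0
```

```bash
python3 - <<'E'
from h import *
print(st())
print(goto([.52,.1,.28],1.6),goto([.584,-.137,.24],1.56))
E
```

```text
{'time': np.float64(5.875), 'tool_pos': array([0.3869, 0.3345, 0.2861]), 'tool_rot': array([ 3.1373e+00, -2.1000e-03,  1.6446e+00]), 'contact_force': array([-0.0114,  1.039 , -2.117 ]), 'torque': array([-0.0298, -0.1343, -0.0081]), 'opening': np.float64(0.0177), 'grip_force': np.float64(39.9998)}
(array([-24.37,  11.54,   0.61]), array([ 0.24, -0.13,  2.56])) (array([-48.49,  16.16,   4.57]), array([ 0.24, -0.13,  4.85]))
```

Request:
{"op": "step_arm", "data": {
  "increments": [
    {"delta_pos": [-4,1.5,0],"dr": [0,0,0],"fingers": 1},
    {"delta_pos": [-9,3,0],"dr": [0,0,2],"fingers": 1},
    {"delta_pos": [-14,4.7,0],"dr": [0,0,4],"fingers": 1},
    {"delta_pos": [-19,6.3,0],"dr": [0,0,5],"fingers": 1},
    {"delta_pos": [-24,8,0],"dr": [0,0,5],"fingers": 1}
  ]
}}

```text
time: 6.5
tool_pos: [0.484, 0.0991, 0.2825]
tool_rot: [-3.141, 0.0, 1.557]
contact_force: [1.0, 0.5, -1.1]
opening: 0.0181
grip_force: 40.0
```

Request:
{"op": "step_arm", "data": {
  "increments": [
    {"delta_pos": [-5,1.4,1],"dr": [0,0,0],"fingers": 1},
    {"delta_pos": [-10,2.8,2],"dr": [0,0,0],"fingers": 1},
    {"delta_pos": [-15,4.2,3],"dr": [0,0,0],"fingers": 1},
    {"delta_pos": [-20,5.6,3.5],"dr": [0,0,0],"fingers": 1},
    {"delta_pos": [-24,6,4],"dr": [0,0,0],"fingers": 1}
  ]
}}

```text
time: 7.12
tool_pos: [0.5406, -0.1422, 0.2418]
tool_rot: [-3.141, -0.0, 1.556]
contact_force: [0.7, 0.3, -0.6]
opening: 0.0176
grip_force: 40.0
```

```bash
python3 - <<'E'
from h import *
print(st())
print(goto([.584,-.137,.20],1.56))
E
```

```text
{'time': np.float64(7.125), 'tool_pos': array([ 0.5406, -0.1422,  0.2418]), 'tool_rot': array([-3.1407e+00, -1.0000e-04,  1.5563e+00]), 'contact_force': array([ 0.6883,  0.3201, -0.6222]), 'torque': array([-0.0089, -0.0876,  0.0512]), 'opening': np.float64(0.0176), 'grip_force': np.float64(40.0008)}
(array([0.58, 4.33, 4.18]), array([-0.05, -0.01, -0.21]))
```

Request:
{"op": "step_arm", "data": {
  "increments": [
    {"delta_pos": [0.5,4.3,2],"dr": [0,0,0],"fingers": 1},
    {"delta_pos": [0.5,4.3,4.3],"dr": [0,0,0],"fingers": 1},
    {"delta_pos": [0.5,4.3,4.7],"dr": [0,0,0],"fingers": 1},
    {"delta_pos": [0.5,4.3,4.7],"dr": [0,0,0],"fingers": 1},
    {"delta_pos": [0.5,4.3,4.7],"dr": [0,0,0],"fingers": 1}
  ]
}}

```text
time: 7.75
tool_pos: [0.5839, -0.1358, 0.197]
tool_rot: [3.14, 0.001, 1.557]
contact_force: [0.5, 0.3, -0.7]
opening: 0.0177
grip_force: 40.0
```

```bash
python3 - <<'E'
from h import *
import pickle
P=viewer.camera_params('wrist');pickle.dump(P,open('P4.pkl','wb'))
a=snap('wrist','w4');s=st();print(s)
print('eye',proj('w',[.584,-.137,.132],P)); t=s['tool_pos']
print('nose',proj('w',t-[0,0,.039],P),'shoulder',proj('w',t-[0,0,.007],P))
cv2.imwrite('pics/w4c.png',cv2.resize(a[150:300,170:340],None,fx=3.5,fy=3.5,interpolation=cv2.INTER_CUBIC))
E
```

```text
{'time': np.float64(7.8), 'tool_pos': array([ 0.5839, -0.1358,  0.197 ]), 'tool_rot': array([3.1396e+00, 8.0000e-04, 1.5573e+00]), 'contact_force': array([-0.5228,  0.127 , -0.7554]), 'torque': array([ 0.0159, -0.1321, -0.0203]), 'opening': np.float64(0.0177), 'grip_force': np.float64(40.0)}
eye [258.68956467 212.286553  ]
nose [258.57922236 224.67442484] shoulder [258.67144352 247.19600089]
```

View pics/w4c.png

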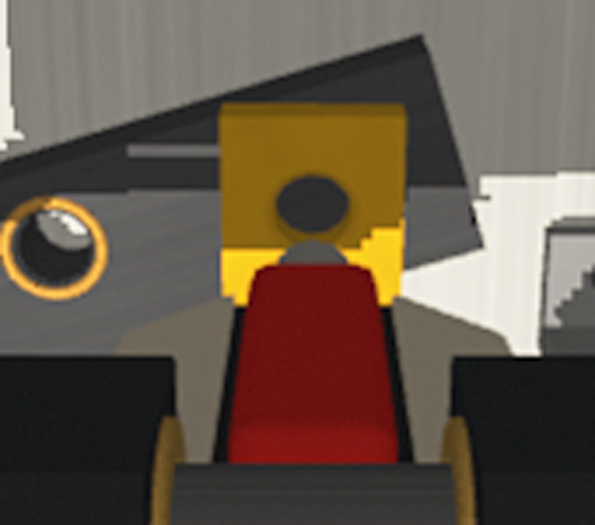

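The crop shows the eye at (313,206) (full image (259.4,208.9)), centred left to right on the pin. The nose arc's top is near crop y=240 (full image 218.6).

```bash
python3 - <<'E'
from h import *
import pickle
P=pickle.load(open('P4.pkl','rb'))
print(onz('w',259.4,208.9,.132,P),onz('w',259.4,208.9,.130,P))
t=np.array([.5839,-.1358,.197])
for dz,r in((.039,.0045),(.034,.007),(.007,.012)):print(proj('w',t-[0,-r,dz],P),proj('w',t-[r,0,dz],P))
h=onz('w',170+54/3.5,150+248/3.5,.12,P);print('hole',h)
E
```

```text
[ 0.58452305 -0.1345265   0.132     ] [ 0.58452189 -0.13522224  0.13      ]
[258.48154908 217.85788149] [251.30566527 224.76904359]
[258.43592434 216.89858312] [247.01697954 227.90597867]
[258.36465487 226.12706778] [236.01334764 247.48111636]
hole [ 0.52994475 -0.1472765   0.12      ]
```

Request:
{"op": "step_arm", "data": {
  "increments": [
    {"delta_pos": [0.2,0.05,0],"dr": [0,0,0],"fingers": 1},
    {"delta_pos": [0.2,0.05,1.5],"dr": [0,0,0],"fingers": 1},
    {"delta_pos": [0.2,0.05,2.4],"dr": [0,0,0],"fingers": 1},
    {"delta_pos": [0.2,0.05,2.8],"dr": [0,0,0],"fingers": 1},
    {"delta_pos": [0.2,0.05,2.9],"dr": [0,0,0],"fingers": 1}
  ]
}}

```text
time: 8.43
tool_pos: [0.5839, -0.1339, 0.1662]
tool_rot: [-3.141, 0.0, 1.557]
contact_force: [-0.5, 0.1, -0.9]
opening: 0.0178
grip_force: 40.0
```

Request:
{"op": "step_arm", "data": {
  "increments": [
    {"delta_pos": [0,0,0.2],"dr": [0,0,0],"fingers": 1},
    {"delta_pos": [0,0,0.4],"dr": [0,0,0],"fingers": 1},
    {"delta_pos": [0,0,0.6],"dr": [0,0,0],"fingers": 1},
    {"delta_pos": [0,0,0.8],"dr": [0,0,0],"fingers": 1},
    {"delta_pos": [0,0,0.8],"dr": [0,0,0],"fingers": 1}
  ]
}}

```text
time: 9.05
tool_pos: [0.5843, -0.134, 0.1596]
tool_rot: [3.141, 0.001, 1.557]
contact_force: [-2.5, -1.8, 5.9]
opening: 0.0183
grip_force: 40.0
```

Request:
{"op": "step_arm", "data": {
  "increments": [
    {"delta_pos": [-0.03,-0.65,-0.15],"dr": [0,0,0],"fingers": 1},
    {"delta_pos": [-0.08,-1.3,-0.15],"dr": [0,0,0],"fingers": 1},
    {"delta_pos": [-0.17,-1.94,-0.15],"dr": [0,0,0],"fingers": 1},
    {"delta_pos": [-0.3,-2.58,-0.15],"dr": [0,0,0],"fingers": 1},
    {"delta_pos": [-0.45,-3.2,-0.15],"dr": [0,0,0],"fingers": 1}
  ]
}}

```text
time: 9.68
tool_pos: [0.5536, -0.138, 0.1606]
tool_rot: [3.137, 0.001, 1.557]
contact_force: [6.1, -1.1, -2.4]
opening: 0.0177
grip_force: 40.0
```

```bash
cat >> h.py <<'E'
def ang():
    t=robot.observe()['tool_pos']-np.array([.584,-.2645,0]);return np.arctan2(-t[0],t[1]),np.hypot(t[0],t[1])
def armang(fn):
    import cv2
    P=viewer.camera_params('top');a=snap('top',fn);h=cv2.cvtColor(a,cv2.COLOR_BGR2HSV).astype(int)
    m=(abs(h[...,0]-24)<6)&(h[...,1]>170)&(h[...,2]>60);m[:130]=0;m[200:]=0;m[:,:270]=0;m[:,350:]=0
    v,u=np.nonzero(m);w=np.array([onz('top',x,y,.132,P)[:2] for x,y in zip(u,v)])
    return w
E
python3 - <<'E'
from h import *
print(st(),ang())
w=armang('t5');r=w-np.array([.584,-.2645]);d=np.hypot(*r.T);k=(d>.04)&(r[:,1]>0)
print(len(w),k.sum(),np.arctan2(-r[k,0],r[k,1]).mean().round(3),d.max())
E
```

```text
{'time': np.float64(9.675), 'tool_pos': array([ 0.5536, -0.138 ,  0.1606]), 'tool_rot': array([3.1368e+00, 7.0000e-04, 1.5572e+00]), 'contact_force': array([ 6.0853, -1.0824, -2.4384]), 'torque': array([-0.376 , -1.4612,  0.0061]), 'opening': np.float64(0.0177), 'grip_force': np.float64(40.0043)} (np.float64(0.23601085581090658), np.float64(0.1301090441154148))
108 12 0.459 0.06395124985367322
```

Request:
{"op": "step_arm", "data": {
  "increments": [
    {"delta_pos": [-0.09,-0.32,0],"dr": [0,0,0],"fingers": 1},
    {"delta_pos": [-0.18,-0.63,0],"dr": [0,0,0],"fingers": 1},
    {"delta_pos": [-0.29,-0.95,0],"dr": [0,0,0],"fingers": 1},
    {"delta_pos": [-0.4,-1.25,0],"dr": [0,0,0],"fingers": 1},
    {"delta_pos": [-0.55,-1.6,0],"dr": [0,0,0],"fingers": 1}
  ]
}}

```text
time: 10.35
tool_pos: [0.5379, -0.1428, 0.1607]
tool_rot: [3.136, -0.0, 1.557]
contact_force: [7.0, 0.8, -2.8]
opening: 0.0178
grip_force: 40.0
```

```bash
python3 - <<'E'
from h import *
import pickle
P=viewer.camera_params('wrist');pickle.dump(P,open('P6.pkl','wb'))
a=snap('wrist','w6');print(st(),ang());cv2.imwrite('pics/w6c.png',cv2.resize(a[100:300,120:400],None,fx=2.5,fy=2.5,interpolation=cv2.INTER_CUBIC))
E
```

```text
{'time': np.float64(10.4), 'tool_pos': array([ 0.5375, -0.1429,  0.1607]), 'tool_rot': array([ 3.1365, -0.    ,  1.5571]), 'contact_force': array([ 6.9852,  0.1649, -1.1165]), 'torque': array([ 0.0757, -1.566 ,  0.0564]), 'opening': np.float64(0.018), 'grip_force': np.float64(40.0044)} (np.float64(0.3652507665066911), np.float64(0.1301645386741969))
```

View pics/w6c.png

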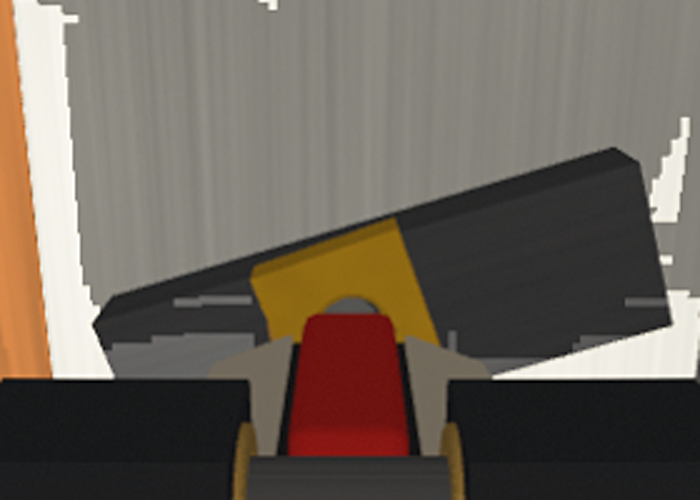

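The yellow tail end shows as two corners, at about crop (255,280) and (401,230). The midpoint of that end edge gives the true arm angle.

```bash
cat >> h.py <<'E'
def wang(a,P):
    h=cv2.cvtColor(a,cv2.COLOR_BGR2HSV).astype(int)
    m=((abs(h[...,0]-23)<7)&(h[...,1]>190)&(h[...,2]>110)&(h[...,2]<255)).astype(np.uint8);m[:120]=0;m[245:]=0;m[:,:150]=0;m[:,380:]=0
    n,l,s,_=cv2.connectedComponentsWithStats(m);i=1+np.argmax(s[1:,4]);v,u=np.nonzero(l==i)
    w=np.array([onz('w',x,y,.132,P)[:2] for x,y in zip(u,v)])-np.array([.584,-.2645])
    g=np.linspace(.2,.7,501);best=[]
    for q in g: # the tail is symmetric about its axis: lateral extents must balance
        lat=w@np.array([np.cos(q),np.sin(q)]);best.append(abs(np.percentile(lat,1.)+np.percentile(lat,99.)))
    return g[np.argmin(best)],len(u)
E
python3 - <<'E'
from h import *
import pickle
P=pickle.load(open('P6.pkl','rb'));a=cv2.imread('pics/w6.png')
c=[onz('w',120+x/2.5,100+y/2.5,.132,P)[:2]-[.584,-.2645] for x,y in((255,283),(402,234))]
print(c,np.arctan2(-(c[0]+c[1])[0],(c[0]+c[1])[1]),np.linalg.norm(c[0]-c[1]),wang(a,P))
e=c[1]-c[0];print(np.arctan2(e[1],e[0]))
E
```

```text
[array([-0.06701442,  0.13330723]), array([-0.03297766,  0.14465451])] 0.345319423120951 0.035878440078524414 (np.float64(0.351), 1952)
0.32179530360068337
```

Request:
{"op": "step_arm", "data": {
  "increments": [
    {"delta_pos": [-0.05,-0.13,0],"dr": [0,0,0],"fingers": 1},
    {"delta_pos": [-0.1,-0.25,0.05],"dr": [0,0,0],"fingers": 1},
    {"delta_pos": [-0.2,-0.48,0.1],"dr": [0,0,0],"fingers": 1},
    {"delta_pos": [-0.28,-0.64,0.15],"dr": [0,0,0],"fingers": 1},
    {"delta_pos": [-0.32,-0.72,0.2],"dr": [0,0,0],"fingers": 1}
  ]
}}

```text
time: 11.02
tool_pos: [0.531, -0.1454, 0.1596]
tool_rot: [3.135, -0.001, 1.557]
contact_force: [6.2, 2.5, 3.3]
opening: 0.018
grip_force: 40.0
```

```bash
python3 - <<'E'
from h import *
P=viewer.camera_params('wrist');a=snap('wrist','w7');print(st(),ang(),wang(a,P))
E
```

```text
{'time': np.float64(11.075), 'tool_pos': array([ 0.5309, -0.1454,  0.1595]), 'tool_rot': array([ 3.1351e+00, -6.0000e-04,  1.5571e+00]), 'contact_force': array([6.1957, 2.1629, 2.9305]), 'torque': array([ 0.4911, -1.3443,  0.0371]), 'opening': np.float64(0.018), 'grip_force': np.float64(40.0032)} (np.float64(0.4192342528192502), np.float64(0.13039156626233386)) (np.float64(0.407), 1953)
```

Request:
{"op": "step_arm", "data": {
  "increments": [
    {"delta_pos": [-0.05,-0.1,0.1],"dr": [0,0,0],"fingers": 1},
    {"delta_pos": [-0.1,-0.18,0.1],"dr": [0,0,0],"fingers": 1},
    {"delta_pos": [-0.13,-0.26,0.15],"dr": [0,0,0],"fingers": 1},
    {"delta_pos": [-0.16,-0.32,0.2],"dr": [0,0,0],"fingers": 1},
    {"delta_pos": [-0.16,-0.32,0.2],"dr": [0,0,0],"fingers": 1}
  ]
}}

```text
time: 11.7
tool_pos: [0.5277, -0.1468, 0.1575]
tool_rot: [3.135, -0.001, 1.557]
contact_force: [6.3, 3.5, 2.9]
opening: 0.0177
grip_force: 40.0
```

```bash
python3 - <<'E'
from h import *
P=viewer.camera_params('wrist');a=snap('wrist','w8');print(st(),ang(),wang(a,P))
E
```

```text
{'time': np.float64(11.75), 'tool_pos': array([ 0.5278, -0.1468,  0.1575]), 'tool_rot': array([ 3.1352e+00, -8.0000e-04,  1.5571e+00]), 'contact_force': array([6.66  , 3.2516, 2.8281]), 'torque': array([ 0.6063, -1.4014,  0.0369]), 'opening': np.float64(0.0179), 'grip_force': np.float64(40.003)} (np.float64(0.4457433643485955), np.float64(0.13042014969136365)) (np.float64(0.43299999999999994), 1929)
```

The tool is 2 mm lower without a rise in force, so the nose is entering the hole. I'll keep pressing with a slight advance.

Request:
{"op": "step_arm", "data": {
  "increments": [
    {"delta_pos": [-0.02,-0.05,0.2],"dr": [0,0,0],"fingers": 1},
    {"delta_pos": [-0.04,-0.1,0.3],"dr": [0,0,0],"fingers": 1},
    {"delta_pos": [-0.05,-0.13,0.4],"dr": [0,0,0],"fingers": 1},
    {"delta_pos": [-0.06,-0.15,0.5],"dr": [0,0,0],"fingers": 1},
    {"delta_pos": [-0.06,-0.15,0.5],"dr": [0,0,0],"fingers": 1}
  ]
}}

```text
time: 12.38
tool_pos: [0.5278, -0.1469, 0.1534]
tool_rot: [3.131, -0.001, 1.557]
contact_force: [10.3, 6.9, 5.8]
opening: 0.0179
grip_force: 40.0
```

```bash
python3 - <<'E'
from h import *
P=viewer.camera_params('wrist');a=snap('wrist','w9');print(st(),ang(),wang(a,P))
E
```

```text
{'time': np.float64(12.425), 'tool_pos': array([ 0.5278, -0.1469,  0.1534]), 'tool_rot': array([ 3.1312e+00, -1.3000e-03,  1.5570e+00]), 'contact_force': array([10.03  ,  5.8608,  5.6111]), 'torque': array([ 1.2276, -2.1578, -0.0153]), 'opening': np.float64(0.0178), 'grip_force': np.float64(40.0072)} (np.float64(0.4453174537783773), np.float64(0.13035808614779085)) (np.float64(0.43199999999999994), 1881)
```

Request:
{"op": "step_arm", "data": {
  "increments": [
    {"delta_pos": [0.08,0.08,0.1],"dr": [0,0,0],"fingers": 1},
    {"delta_pos": [0.1,0.1,0.4],"dr": [0,0,0],"fingers": 1},
    {"delta_pos": [0.1,0.1,0.7],"dr": [0,0,0],"fingers": 1},
    {"delta_pos": [0.1,0.1,1.0],"dr": [0,0,0],"fingers": 1},
    {"delta_pos": [0.1,0.1,1.2],"dr": [0,0,0],"fingers": 1}
  ]
}}

```text
time: 13.05
tool_pos: [0.5283, -0.1465, 0.141]
tool_rot: [3.133, -0.0, 1.557]
contact_force: [8.3, 4.9, 5.7]
opening: 0.0178
grip_force: 40.0
```

Request:
{"op": "step_arm", "data": {
  "increments": [
    {"delta_pos": [0.05,0.05,0.2],"dr": [0,0,0],"fingers": 1},
    {"delta_pos": [0.05,0.05,0.3],"dr": [0,0,0],"fingers": 1},
    {"delta_pos": [0.05,0.05,0.4],"dr": [0,0,0],"fingers": 1},
    {"delta_pos": [0.05,0.05,0.5],"dr": [0,0,0],"fingers": 1},
    {"delta_pos": [0.05,0.05,0.5],"dr": [0,0,0],"fingers": 1}
  ]
}}

```text
time: 13.68
tool_pos: [0.5285, -0.1464, 0.1395]
tool_rot: [3.132, 0.001, 1.557]
contact_force: [-1.8, 6.0, 30.3]
opening: 0.0182
grip_force: 40.0
```

The pin bottomed out at TCP z 0.1395 with 30 N, so it is home. I'll ease off, then release.

Request:
{"op": "step_arm", "data": {
  "newtons": 10,
  "increments": [
    {"delta_pos": [-0.05,0,-0.2],"dr": [0,0,0],"fingers": 1},
    {"delta_pos": [-0.05,0,-0.35],"dr": [0,0,0],"fingers": 1},
    {"delta_pos": [-0.05,0,-0.35],"dr": [0,0,0],"fingers": 0.5},
    {"delta_pos": [-0.05,0,-0.35],"dr": [0,0,0],"fingers": 0},
    {"delta_pos": [-0.05,0,-0.35],"dr": [0,0,0],"fingers": -0.2}
  ]
}}

```text
time: 14.3
tool_pos: [0.5246, -0.147, 0.1376]
tool_rot: [-3.14, -0.001, 1.557]
contact_force: [0.3, 0.0, 0.3]
opening: 0.0385
grip_force: 0.0
```

Request:
{"op": "step_arm", "data": {
  "increments": [
    {"delta_pos": [0,0,0],"dr": [0,0,0],"fingers": -0.2},
    {"delta_pos": [0,0,-2],"dr": [0,0,0],"fingers": -0.2},
    {"delta_pos": [0,0,-6],"dr": [0,0,0],"fingers": -0.2},
    {"delta_pos": [0,0,-10],"dr": [0,0,0],"fingers": -0.2},
    {"delta_pos": [0,0,-10],"dr": [0,0,0],"fingers": -0.2}
  ]
}}

```text
time: 14.92
tool_pos: [0.5269, -0.148, 0.2406]
tool_rot: [3.136, 0.002, 1.557]
contact_force: [0.7, -0.8, -0.6]
opening: 0.0549
grip_force: 0.0
```

```bash
python3 - <<'E'
from h import *
P=viewer.camera_params('wrist');a=snap('wrist','w10');print(st(),proj('w',[.5285,-.1464,.132],P))
E
```

```text
{'time': np.float64(14.975), 'tool_pos': array([ 0.5259, -0.1475,  0.2385]), 'tool_rot': array([3.1395e+00, 1.0000e-03, 1.5571e+00]), 'contact_force': array([-0.2335,  0.2843, -1.8754]), 'torque': array([-0.047 , -0.0787,  0.0029]), 'opening': np.float64(0.0551), 'grip_force': np.float64(0.0)} [259.84494163 190.68109549]
```

View pics/w10.png

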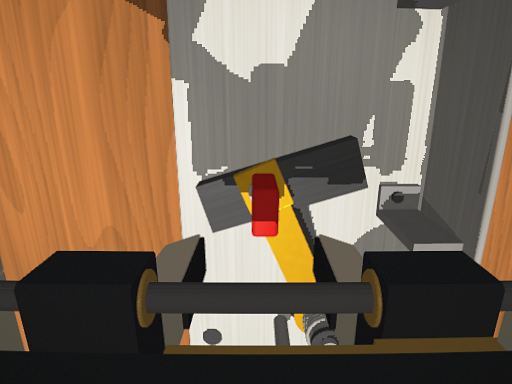

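The pin stands upright at (264,205) through the yellow tail, the arm is held back, and the gripper is clear.

```bash
python3 -c "
from cell import robot
print(robot.hand_in())"
```

```text
the job is handed in; nothing more can be done
None
```

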